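# Work a seized wing latch free and open the slide-lid box

### The job

The red wing knob that latches the wooden slide-lid box is seized with dried slip. Grip it and rock it back and forth in small arcs, easing off and reversing as soon as it binds (never wring it hard, its thin stem would shear), until it breaks free, then turn it counter-clockwise as far as it goes, let go, and pull the lid by its dark wooden post until it is fully open. Do not disturb the little clay skull or the bottle, and finish with the hand clear of everything.

Things in the scene. Friction and masses are not known exactly. Their poses are not given: they have to be found in the camera images.
- stamp_box: light wooden slide-lid box, fixed to the table, 90 mm (its x) by 218 mm (its y) by 50 mm high. Its origin lies on the table under the axis of the wing knob, 50 mm from the +y end and 45 mm from either long side; the lid opens along the box's -y axis.
- wing_grip (a point): centre of the red wing knob, 97 mm above the table, on its fixed upright turning axis. A rounded bar 12 mm thick (this point's x axis), 46 mm long (its y axis), 26 mm high (84 to 110 mm above the table); pinch it across the 12 mm from above. Under it a steel tongue, 14 mm wide, its top 65 mm above the table, points along -y to 68 mm from the axis.
- latch (a joint): turn of the latch's stem and tongue, rad, counter-clockwise from above positive; 0 at the start (hooked), 1.25 fully open. Jammed between two hard stops, at first 0.15 to 0.45 rad to either side, unequal and unknown. Each stroke taken home, one way then the other, loosens it a step and widens the arc; after 2 to 6 strokes it turns free to 1.25. Friction 0.03 to 0.1 N m.
- wing (a joint): elastic twist of the wing grip against the stem, rad, counter-clockwise positive: 0.01 rad for each 0.025 N m applied to the wing. A stop is reached for certain at 0.06 to 0.07 rad (0.15 to 0.18 N m); the stem shears at 0.11 rad (0.275 N m) either way. Pressing on at a stop gains nothing. Yaw of the wing = yaw of the box + latch + wing.
- lid (a joint): travel of the lid, m; 0 shut, 0.065 fully open at its stop. Sliding friction 1.5 N. The hook blocks it until the latch is turned.
- lid_post (a point): middle of the dark round wooden post on the lid, by which it is pulled: 14 to 18 mm in diameter, standing from 50 to 84 mm above the table (this point at 72 mm); 120 mm from the knob's axis along the box's -y when shut. It slides along the box's -y axis.
- clay_skull: small fragile clay skull, 83 x 56 x 59 mm, loose on the table in front of the box, on the robot's side of it; origin under its centre. Leave it alone.
- silica_bottle: screw-cap bottle, 61 mm in diameter, 156 mm high, loose on the table behind the box; origin under its centre. Leave it alone.
- desk_lamp: black gooseneck desk lamp, fixed, 217 x 166 x 337 mm, standing on the table left of the box (its base about 160 mm across, its neck rising 337 mm and leaning away); origin under it. Keep the arm clear: come to the box from the robot's side, not across the lamp.

How it is judged:
By the outcome, as a careful person would: the job done as asked, in the order asked, and still so for the second after the job is handed in, with the robot touching nothing.
It also fails if it takes over 72 s, if anything falls off the work surface, if the arm or the gripper's body presses on something with over 40 N, if the wrist force passes 120 N, or if a joint passes its speed limit or range.

### The arm

A 6-joint arm with a two-finger parallel gripper is mounted at the origin on a cart in front of the work surface, level with it; the furniture and walls round the work are solid. World frame = base frame: x ahead of the robot, y to its left, z up, the work surface at z = 0. Lengths are in mm, angles in rad, forces in N, time in s.
With the tool pointing down it reaches from about 275 to 1000 mm from the base axis. Payload 8.4 kg.
Tool frame: the origin (TCP) lies at the very end of the fingers, on their centre line; the grasp point (between the pads) lies 19 mm behind it (r.tcp_to_grasp is the distance from the TCP to the grasp point, in mm); z points along the fingers, y is the line along which they close (so a half turn about z gives the same grasp; the last joint's range is limited). The gripper opens to 85 mm and grips with 20 to 120 N. Pads are 22 mm wide; open, the fingers measure 114 mm over their backs; the gripper's body (76 mm by 85 mm) begins 54 mm behind the grasp point. The pads swing forward as they close: fully open they stand 13 mm farther back than shut.
Start: joints at [1.109, 0.353, 1.633, -0, 1.155, -0.002], TCP at [277.355, 560.091, 231.281] pointing down, gripper open.
Joint ranges: [-2.63, 2.63], [-0.92, 2.1], [0.06, 2.66], [-1.3, 4.44], [0, 2.69], [-3.02, 3.02]. Speed limits (rad/s): [2.22, 2.22, 2.79, 3.14, 3.14, 3.14].

### API

Orientations are given as [roll, pitch, yaw] about the fixed x, y, z axes, in that order (R = Rz(yaw) Ry(pitch) Rx(roll)).
In Python, from rig import r gives the robot as it stands. The module is installed in compiled form; this text tells all that it offers.
- The arm moves only by the tool play_rows, never from a script. Its argument "rows" is a list of rows, each an object with "dp": the shift along the tool's x, y, z in units of 40 mm (1.0 is 40 mm), a list of three; "turn": the turn, a rotation vector about the tool's x, y, z in units of 6 degrees (1.0 is 6 degrees), a list of three; "fingers": the closure, from 0 (fully open) to 1 (shut). In form: [{"dp": [tx, ty, tz], "turn": [wx, wy, wz], "fingers": fingers}, ...]. A call has 1 to 5 rows; each row shifts and turns the commanded pose from where the row before left it, along the tool's axes as they then stand; what a row does not reach is not made up. A row lasts 1/12 s, in which the tool goes at most 41.7 mm and 7.16 degrees, less where a joint would pass 70% of its speed; a pose out of reach is approached as far as the arm can. A call is refused whole if a number of a shift passes 1 or a number of a turn 1, either way. A call with a gripper value outside its range is refused whole. The fingers move at their own pace and stop on an object; "force" is the grip in N (left out, the last holds). Time passes only in rows, so rows that do not move let the fingers close. It gives the time, the measured TCP pose, the force, the opening and the grip force at its end, in the units of the state.
- r.sense(): the state, without advancing time (a new reading comes with each control period).
- r.grab_frame(name): name is "scene" or "side" or "wrist"; returns a dict with "pixels" (420x560x3 uint8, red, green, blue), "fx", "fy", "cx", "cy" (pixels), "dist" ([k1, k2, p1, p2, k3] as OpenCV has them; the pictures are not rectified), "pose" (4x4, takes a point from camera to world coordinates). Camera axes: x right, y down, z forward; pixel columns grow to the right and rows downward; lengths in mm; the calibration is good to about 2 mm. A picture is of the moment at which its call begins. There is no depth.
- r.sign_off(): hands the job in; it is judged then, once.
The state is a dict: "clock": time; "qpos": joint angles; "qvel": joint speeds; "joint_efforts": joint torques, N m; "eef_pos": TCP position; "tcp_rot": TCP orientation; "contact_force": force on the tool from outside, world axes, zero at the start; "wrist_torque": the same for the moment, N m; "opening": opening from 0.0 (shut) to 1.0 (fully open); "grasp_force": force on a finger pad.
Only numpy, scipy, OpenCV 4.12 (cv2) and the standard library are available. Lean on these libraries where they do the work, as an engineer would, in place of code of your own. Each camera call takes 0.05 s, during which the arm holds its last target. There are 200 camera calls.

## Working session

There is one attempt and no reset: what is moved stays moved. The work goes in short steps, Python scripts to look and compute and a tool call to move; the robot and the scene stay as the last step left them, time stands still between calls to the robot, and variables do not carry over. Pictures are saved under pics/ and viewed, at most 10 in all, crops included, and the job is handed in when it is done.

Besides the shell and the picture viewer there is one more tool, called after "Emit:" as a command line: name --argument value ..., lists and objects as JSON in quotes. play_rows: Moves the arm, as the interface text tells. Its arguments: {"type":"object","properties":{"rows":{"type":"array"},"force":{"type":"number"}},"required":["rows"]}

```bash
mkdir -p pics; python3 - <<'E'
from rig import r
import cv2,pickle
s=r.sense();print(s)
for n in("scene","side","wrist"):
    f=r.grab_frame(n);pickle.dump(f,open(f"{n}0.pkl","wb"));cv2.imwrite(f"pics/{n}0.png",f["pixels"][:,:,::-1])
    print(n,f["pose"].round(2).tolist(),f["fx"],f["dist"])
E
```

```text
{'clock': 0.0, 'qpos': array([ 1.10857971e+00,  3.53633720e-01,  1.63411002e+00,  2.07075087e-05,
        1.15521330e+00, -2.39013396e-03]), 'qvel': array([-0.00151649,  0.00011382,  0.00165251,  0.00019985, -0.00066433,
        0.00139402]), 'joint_efforts': array([-4.96754583e-04, -6.05248189e+01, -3.42068374e+01, -1.68762022e-04,
        9.34777607e-03,  1.81977663e-05]), 'eef_pos': array([277.15149134, 559.66997226, 230.5810164 ]), 'tcp_rot': array([-3.14022832e+00, -2.21944803e-05,  2.68175778e+00]), 'contact_force': array([-0.70350684, -0.06550833,  0.08144177]), 'wrist_torque': array([ 0.04253427, -0.01607379,  0.00647843]), 'grasp_force': 0.0, 'opening': 0.9963235234877579}
scene [[0.53, -0.6, 0.6, -54.54], [-0.85, -0.38, 0.37, -353.91], [0.0, -0.7, -0.71, 859.87], [0.0, 0.0, 0.0, 1.0]] 494.10702544848186 [-0.00387258  0.          0.          0.          0.        ]
side [[-1.0, -0.01, 0.02, 551.84], [-0.03, 0.5, -0.86, 949.24], [-0.0, -0.86, -0.5, 597.62], [0.0, 0.0, 0.0, 1.0]] 427.62034686384385 [-0.06167351  0.          0.          0.          0.        ]
wrist [[0.44, 0.87, 0.23, 218.17], [0.9, -0.43, -0.12, 588.99], [-0.0, 0.26, -0.97, 371.57], [0.0, 0.0, 0.0, 1.0]] 328.49034422315856 [-0.06004085  0.          0.          0.          0.        ]
```

View pics/scene0.png

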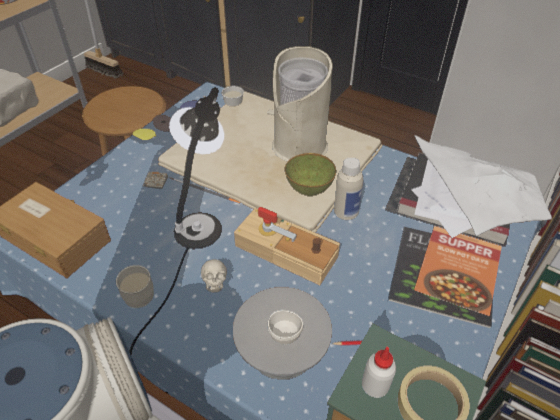

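View pics/side0.png

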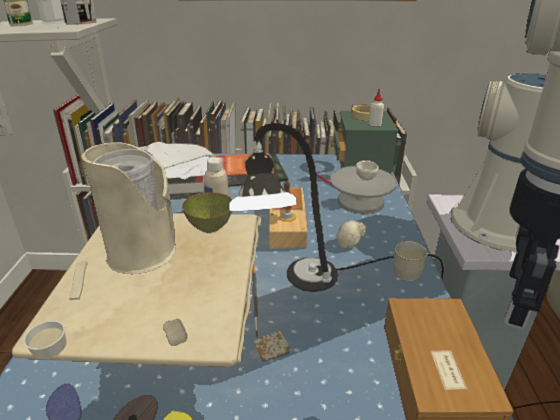

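The scene picture shows the red knob at about (268,215), the dark post at (317,246), the skull at (214,274), the lamp base at (198,231) and the bottle at (348,190). In the side picture the lamp shade hides the knob.

```bash
cat > h.py <<'E'
import numpy as np,cv2,pickle
def ray(f,uv,z):
    K=np.array([[f["fx"],0,f["cx"]],[0,f["fy"],f["cy"]],[0,0,1]])
    n=cv2.undistortPoints(np.array([[uv]],float),K,np.array(f["dist"]))[0,0]
    T=f["pose"];d=T[:3,:3]@[n[0],n[1],1];o=T[:3,3]
    return o+d*(z-o[2])/d[2]
def blobs(m,roi,n=3):
    x0,y0,x1,y1=roi;mm=np.zeros(m.shape,np.uint8);mm[y0:y1,x0:x1]=m[y0:y1,x0:x1]
    k,l,s,c=cv2.connectedComponentsWithStats(mm)
    o=sorted(range(1,k),key=lambda i:-s[i,4])[:n]
    return [(s[i].tolist(),c[i].round(1)) for i in o]
E
python3 - <<'E'
from h import *
f=pickle.load(open("scene0.pkl","rb"));p=f["pixels"].astype(int);R,G,B=p[...,0],p[...,1],p[...,2]
red=((R>120)&(G<70)&(B<70)).astype(np.uint8)
for b in blobs(red,(240,190,300,250)):print("red",b,ray(f,b[1],97))
dk=((R<90)&(G<65)&(B<60)).astype(np.uint8)
for b in blobs(dk,(300,230,335,262)):print("post",b,ray(f,b[1],67))
for n,uv,z in[("skull",(214,275),30),("bottlebase",(347,212),0),("lampbase",(198,231),10),("boxR",(340,244),50),("boxB",(323,266),50),("boxL",(236,235),50)]:print(n,ray(f,uv,z).round())
c=cv2.resize(f["pixels"][190:290,220:360],None,fx=5,fy=5,interpolation=2);cv2.imwrite("pics/c1.png",c[:,:,::-1])
E
```

```text
red ([263, 212, 14, 11, 54], array([269.1, 217.6])) [555.27490072  50.74822439  97.        ]
red ([259, 210, 4, 6, 9], array([260.4, 212.4])) [558.30768939  75.09830568  97.        ]
red ([264, 210, 2, 1, 2], array([264.5, 210. ])) [569.13741812  71.61284126  97.        ]
post ([318, 244, 1, 1, 1], array([318., 244.])) [569.52829902 -62.77005117  67.        ]
post ([318, 248, 1, 1, 1], array([318., 248.])) [559.83452092 -68.12867416  67.        ]
skull [408.  93.  30.]
bottlebase [750. -48.   0.]
lampbase [501. 213.  10.]
boxR [608. -97.  50.]
boxB [536. -94.  50.]
boxL [510. 108.  50.]
```

View pics/c1.png

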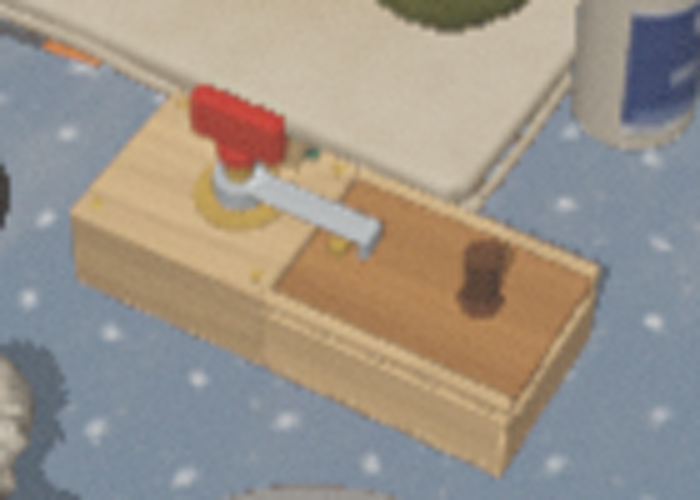

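```bash
python3 - <<'E'
from h import *
f=pickle.load(open("scene0.pkl","rb"))
P={}
for n,uv,z in[("L",(72,212),50),("N",(505,410),50),("R",(600,265),50),("knobtop",(238,115),104),("knobmid",(238,128),97),("w1",(192,88),110),("w2",(284,122),110),("posttop",(488,250),84),("postbase",(480,305),50),("tip",(375,235),65)]:
    P[n]=ray(f,(220+uv[0]/5,190+uv[1]/5),z);print(n,P[n].round(1))
def yaw(d):return np.arctan2(d[1],d[0])
print("side",P["L"]-P["N"],yaw(P["L"]-P["N"])-np.pi/2, "post",yaw(P["knobmid"]-P["posttop"])-np.pi/2)
w=pickle.load(open("wrist0.pkl","rb"))
E
```

```text
L [514.  115.8  50. ]
N [519.8 -98.4  50. ]
R [610.8 -95.4  50. ]
knobtop [559.4  57.2 104. ]
knobmid [558.6  56.7  97. ]
w1 [557.6  79.4 110. ]
w2 [561.5  35.2 110. ]
posttop [565.3 -63.   84. ]
postbase [563.4 -62.4  50. ]
tip [562.1 -10.7  65. ]
side [ -5.83335244 214.23192294   0.        ] 0.02722242011764342 post 0.0565897025012978
```

View pics/wrist0.png

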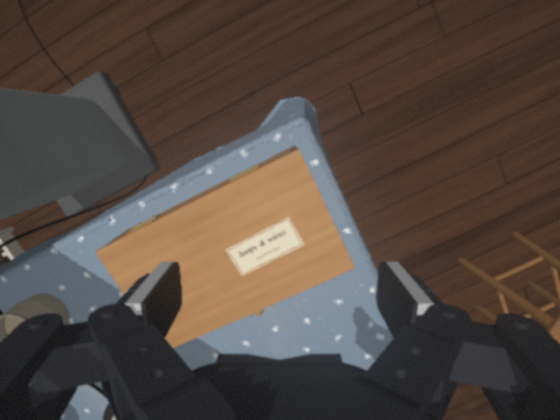

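The wrist view shows only the storage box on the table corner, so it is no use yet. Next I check the lamp's extent by two-view triangulation, using scene shade (197,130), neck top (207,97) and side shade (262,200).

```bash
python3 - <<'E'
from h import *
f=pickle.load(open("scene0.pkl","rb"));g=pickle.load(open("side0.pkl","rb"))
def tri(a,b):
    o1,o2=f["pose"][:3,3],g["pose"][:3,3]
    d1,d2=ray(f,a,0)-o1,ray(g,b,0)-o2
    t=np.linalg.lstsq(np.c_[d1,-d2],o2-o1,rcond=None)[0]
    print((o1+d1*t[0]).round(),(o2+d2*t[1]).round())
tri((197,130),(263,202));tri((207,97),(285,126));tri((172,125),(230,203));tri((223,135),(297,201)); tri((190,165),(321,200));tri((180,215),(320,250));tri((195,135),(312,150))
E
```

```text
[604. 269. 211.] [603. 270. 210.]
[570. 199. 336.] [564. 201. 331.]
[600. 340. 199.] [654. 326. 239.]
[602. 195. 228.] [539. 221. 185.]
[512. 216. 200.] [493. 223. 189.]
[477. 237.  71.] [490. 232.  76.]
[515. 193. 283.] [513. 194. 281.]
```

```bash
cat > plan.py <<'E'
import numpy as np,sys,json
from rig import r
# usage: plan.py yaw_final [x,y,z]...  -> rows in tool axes
s=r.sense();p=s["eef_pos"].copy();yaw=s["tcp_rot"][2];yf=float(sys.argv[1])
W=[np.array(list(map(float,a.split(","))))for a in sys.argv[2:]]
segs=[];q=p
for w in W:
    segs+= [(w-q)/(n:=max(1,int(np.ceil(np.linalg.norm(w-q)/38))))]*n; q=w
n=len(segs);dy=(yf-yaw)/n;print(p.round(1),s["tcp_rot"].round(3),"rows",n,"turn/row",-np.degrees(dy)/6)
for d in segs:
    c,si=np.cos(yaw),np.sin(yaw)
    print([round(x/40,2)for x in(d[0]*c+d[1]*si,d[0]*si-d[1]*c,-d[2])]);yaw+=dy
E
python3 plan.py 1.61 300,240,255 430,45,255 559,57,220
```

```text
[277.2 559.8 230.7] [-3.141 -0.     2.682] rows 20 turn/row 0.5117734257223024
[np.float64(-0.45), np.float64(-0.77), np.float64(-0.07)]
[np.float64(-0.49), np.float64(-0.74), np.float64(-0.07)]
[np.float64(-0.53), np.float64(-0.72), np.float64(-0.07)]
[np.float64(-0.57), np.float64(-0.69), np.float64(-0.07)]
[np.float64(-0.6), np.float64(-0.65), np.float64(-0.07)]
[np.float64(-0.64), np.float64(-0.62), np.float64(-0.07)]
[np.float64(-0.67), np.float64(-0.59), np.float64(-0.07)]
[np.float64(-0.7), np.float64(-0.55), np.float64(-0.07)]
[np.float64(-0.73), np.float64(-0.51), np.float64(-0.07)]
[np.float64(-0.84), np.float64(-0.03), np.float64(-0.0)]
[np.float64(-0.84), np.float64(0.01), np.float64(-0.0)]
[np.float64(-0.84), np.float64(0.06), np.float64(-0.0)]
[np.float64(-0.83), np.float64(0.1), np.float64(-0.0)]
[np.float64(-0.82), np.float64(0.14), np.float64(-0.0)]
[np.float64(-0.82), np.float64(0.19), np.float64(-0.0)]
[np.float64(-0.8), np.float64(0.23), np.float64(-0.0)]
[np.float64(-0.13), np.float64(0.8), np.float64(0.22)]
[np.float64(-0.09), np.float64(0.81), np.float64(0.22)]
[np.float64(-0.04), np.float64(0.81), np.float64(0.22)]
[np.float64(-0.0), np.float64(0.81), np.float64(0.22)]
```

Emit:
play_rows --rows '[{"dp":[-0.45,-0.77,-0.07],"turn":[0,0,0.51],"fingers":0},{"dp":[-0.49,-0.74,-0.07],"turn":[0,0,0.51],"fingers":0},{"dp":[-0.53,-0.72,-0.07],"turn":[0,0,0.51],"fingers":0},{"dp":[-0.57,-0.69,-0.07],"turn":[0,0,0.51],"fingers":0},{"dp":[-0.6,-0.65,-0.07],"turn":[0,0,0.51],"fingers":0}]'

```text
clock: 0.57
eef_pos: [289.5, 380.6, 245.0]
tcp_rot: [-3.141, 0.0, 2.413]
contact_force: [1.7, -0.8, 0.8]
opening: 1.0
grasp_force: 0.0
```

Emit:
play_rows --rows '[{"dp":[-0.64,-0.62,-0.07],"turn":[0,0,0.51],"fingers":0},{"dp":[-0.67,-0.59,-0.07],"turn":[0,0,0.51],"fingers":0},{"dp":[-0.7,-0.55,-0.07],"turn":[0,0,0.51],"fingers":0},{"dp":[-0.73,-0.51,-0.07],"turn":[0,0,0.51],"fingers":0},{"dp":[-0.84,-0.03,0],"turn":[0,0,0.51],"fingers":0}]'

```text
clock: 0.98
eef_pos: [316.8, 209.9, 256.5]
tcp_rot: [-3.14, -0.0, 2.146]
contact_force: [1.0, -0.1, -0.5]
opening: 0.995
grasp_force: 0.0
```

Emit:
play_rows --rows '[{"dp":[-0.84,0.01,0],"turn":[0,0,0.51],"fingers":0},{"dp":[-0.84,0.06,0],"turn":[0,0,0.51],"fingers":0},{"dp":[-0.83,0.1,0],"turn":[0,0,0.51],"fingers":0},{"dp":[-0.82,0.14,0],"turn":[0,0,0.51],"fingers":0},{"dp":[-0.82,0.19,0],"turn":[0,0,0.51],"fingers":0}]'

```text
clock: 1.4
eef_pos: [412.7, 71.4, 256.6]
tcp_rot: [3.141, -0.0, 1.878]
contact_force: [0.3, 0.8, 0.4]
opening: 1.0
grasp_force: 0.0
```

Emit:
play_rows --rows '[{"dp":[-0.8,0.23,0],"turn":[0,0,0.51],"fingers":0},{"dp":[-0.13,0.8,0],"turn":[0,0,0.51],"fingers":0},{"dp":[-0.09,0.81,0],"turn":[0,0,0.51],"fingers":0},{"dp":[0,0,0],"turn":[0,0,0],"fingers":0}]'

```text
clock: 1.73
eef_pos: [500.5, 51.0, 256.5]
tcp_rot: [3.138, 0.0, 1.716]
contact_force: [0.4, -0.1, 0.3]
opening: 1.004
grasp_force: 0.0
```

```bash
python3 - <<'E'
from rig import r
import cv2,pickle
s=r.sense();print(s["clock"],s["eef_pos"],s["tcp_rot"],s["wrist_torque"],s["contact_force"])
f=r.grab_frame("wrist");pickle.dump(f,open("wrist1.pkl","wb"));cv2.imwrite("pics/wrist1.png",f["pixels"][:,:,::-1])
E
```

```text
1.7333 [500.53835722  51.0438032  256.51315468] [3.13822689e+00 1.31574475e-04 1.71552800e+00] [ 0.05690174 -0.01245971 -0.02909769] [ 0.3958017  -0.10888504  0.27734734]
```

View pics/wrist1.png

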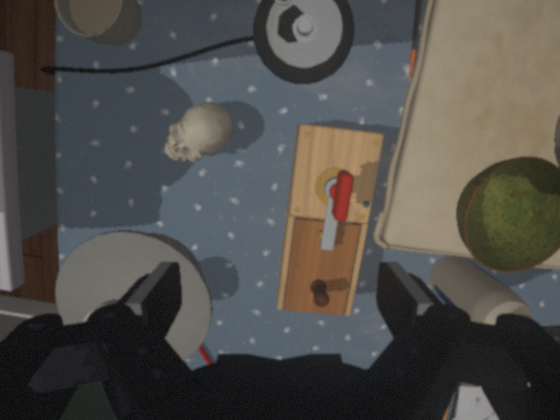

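The wrist view shows the knob at (342,196), the post top at (319,287) and the box corners at (299,125), (383,132), (278,308) and (356,315).

```bash
python3 - <<'E'
from h import *
f=pickle.load(open("wrist1.pkl","rb"));p=f["pixels"].astype(int);R,G,B=p[...,0],p[...,1],p[...,2]
red=((R>100)&(G<70)&(B<70)).astype(np.uint8)
b=blobs(red,(310,150,380,250))[0];print(b,ray(f,b[1],102))
ys,xs=np.nonzero(red[150:250,310:380]);print(cv2.minAreaRect(np.c_[xs+310,ys+150].astype(np.float32)))
C=[ray(f,u,50)for u in[(299,125),(383,132),(356,315),(278,308)]]
print(np.round(C,1))
a=(C[0]+C[1])/2;b=(C[2]+C[3])/2;d=a-b;L=np.linalg.norm(d);yaw=np.arctan2(d[1],d[0])-np.pi/2
for i,j in((0,3),(1,2)):
    e=C[i]-C[j];print("yaw",np.arctan2(e[1],e[0])-np.pi/2,np.linalg.norm(e))
print("len",L,"yaw",yaw,"knob from ends",a-d/L*50,b+d/L*168,"post",b+d/L*48, "posttop",ray(f,(319,286),84))
E
python3 plan.py 1.61 559,57,200
```

```text
([330, 171, 23, 52, 762], array([341.4, 195.5])) [557.85984763  61.75826061 102.        ]
((339.4615478515625, 196.1923065185547), (20.592193603515625, 49.61738586425781), 11.309932708740234)
[[512.5 118.7  50. ]
 [600.  124.8  50. ]
 [616.2 -90.1  50. ]
 [521.4 -93.5  50. ]]
yaw 0.04210130359344877 212.32097015809694
yaw 0.0756005062195566 215.48217960177834
len 213.87157226798246 yaw 0.05897468601882583 knob from ends [559.15910466  71.80436186  50.        ] [558.91577304  75.92561231  50.        ] post [565.98863378 -43.86576735  50.        ] posttop [557.48901908 -40.84944815  84.        ]
[497.6  51.2 256.1] [ 3.141 -0.     1.719] rows 3 turn/row 0.3468410058098223
[np.float64(-0.03), np.float64(0.51), np.float64(0.47)]
[np.float64(-0.01), np.float64(0.51), np.float64(0.47)]
[np.float64(0.01), np.float64(0.51), np.float64(0.47)]
```

```bash
python3 - <<'E'
from h import *
from rig import r
f=pickle.load(open("scene0.pkl","rb"));w=pickle.load(open("wrist1.pkl","rb"))
def tri(a,b):
    o1,o2=f["pose"][:3,3],w["pose"][:3,3]
    d1,d2=ray(f,a,0)-o1,ray(w,b,0)-o2
    t=np.linalg.lstsq(np.c_[d1,-d2],o2-o1,rcond=None)[0]
    return (o1+d1*t[0]).round(1),(o2+d2*t[1]).round(1)
c=lambda x,y:(220+x/5,190+y/5)
print("knob",tri(c(238,120),(341.4,196)))
print("collar",tri(c(232,188),(328,187)))
print("posttop",tri(c(488,248),(322,299)),"tip",tri(c(375,232),(328,250)))
for n,a,b in(("L",c(72,212),(299,125)),("N",c(505,410),(278,308)),("R",c(600,265),(356,315)),("B",c(180,95),(383,132))):print(n,tri(a,b))
print(w["pose"].round(2).tolist())
cv2.imwrite("pics/c2.png",cv2.resize(w["pixels"][115:325,265:395],None,fx=2.8,fy=2.8,interpolation=2)[:,:,::-1])
E
```

```text
knob (array([561.4,  58.5,  98.5]), array([559. ,  60.5,  97.5]))
collar (array([555.1,  58.1,  61.4]), array([551.7,  61. ,  60.3]))
posttop (array([568.9, -61.2,  80.8]), array([564.7, -58.7,  78.4])) tip (array([565.7,  -8.6,  62.3]), array([564.3,  -7.7,  61.7]))
L (array([514.6, 116.3,  49.1]), array([512.5, 118.7,  49. ]))
N (array([522.9, -97.1,  45.7]), array([521.8, -96.4,  45.2]))
R (array([616.9, -93.1,  42.6]), array([618.5, -93.9,  43.6]))
B (array([607.2, 121.5,  40.9]), array([603.2, 125. ,  39.7]))
[[0.99, 0.14, 0.04, 490.43], [0.14, -0.96, -0.26, 116.01], [0.0, 0.26, -0.97, 397.46], [0.0, 0.0, 0.0, 1.0]]
```

View pics/c2.png

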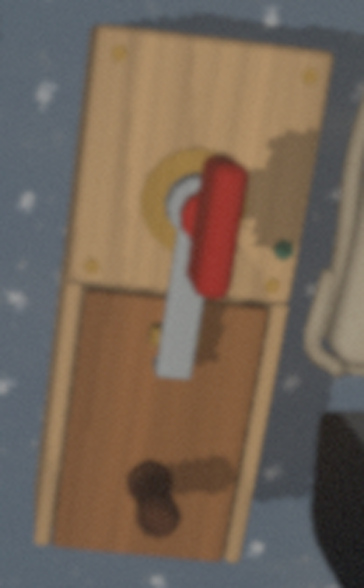

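Knob at (560,59), post at (566,-60), box yaw about 0.047. These are 120 mm apart, as they should be.

```bash
python3 plan.py 1.618 560,59.5,180 560,59.5,78
```

```text
[497.6  51.2 256.1] [ 3.141 -0.     1.719] rows 6 turn/row 0.1606881074575595
[np.float64(-0.01), np.float64(0.52), np.float64(0.63)]
[np.float64(0.0), np.float64(0.52), np.float64(0.63)]
[np.float64(0.01), np.float64(0.52), np.float64(0.63)]
[np.float64(0.0), np.float64(0.0), np.float64(0.85)]
[np.float64(0.0), np.float64(0.0), np.float64(0.85)]
[np.float64(0.0), np.float64(0.0), np.float64(0.85)]
```

Emit:
play_rows --rows '[{"dp":[-0.01,0.52,0.63],"turn":[0,0,0.32],"fingers":0},{"dp":[0,0.52,0.63],"turn":[0,0,0.32],"fingers":0},{"dp":[0.01,0.52,0.63],"turn":[0,0,0.32],"fingers":0},{"dp":[0,0,0],"turn":[0,0,0],"fingers":0},{"dp":[0,0,0],"turn":[0,0,0],"fingers":0}]'

```text
clock: 2.2
eef_pos: [555.9, 58.8, 179.2]
tcp_rot: [-3.137, 0.0, 1.621]
contact_force: [0.7, -0.1, 0.8]
opening: 0.999
grasp_force: 0.0
```

```bash
python3 plan.py 1.618 560,59.5,78; python3 - <<'E'
from h import *
from rig import r
f=r.grab_frame("wrist");p=f["pixels"].astype(int);R,G,B=p[...,0],p[...,1],p[...,2]
red=((R>100)&(G<70)&(B<70)).astype(np.uint8)
b=blobs(red,(100,50,460,400))[0];print(b,ray(f,b[1],106))
ys,xs=np.nonzero(red);print(cv2.minAreaRect(np.c_[xs,ys].astype(np.float32)))
cv2.imwrite("pics/w2.png",f["pixels"][:,:,::-1])
s=r.sense();print(s["wrist_torque"],s["eef_pos"],s["tcp_rot"])
E
```

```text
[555.9  58.8 179.2] [-3.137  0.     1.621] rows 3 turn/row 0.010667552781680474
[np.float64(0.0), np.float64(0.03), np.float64(0.84)]
[np.float64(0.0), np.float64(0.03), np.float64(0.84)]
[np.float64(0.0), np.float64(0.03), np.float64(0.84)]
([273, 189, 21, 63, 996], array([284.2, 219.7])) [559.05418887  62.00448755 106.        ]
((316.781005859375, 130.60220336914062), (33.14908218383789, 249.55789184570312), 19.98310661315918)
[-0.01535112  0.05196698  0.00046205] [556.17155574  58.80153153 180.51726446] [-3.13924679e+00  1.29072051e-04  1.62136836e+00]
```

View pics/w2.png

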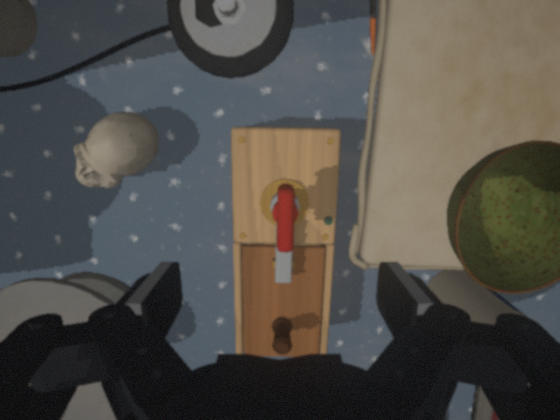

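The hand is aligned with the box: knob at (285,215), midway between the fingers, bar nearly vertical in the picture. I descend and close gently.

Emit:
play_rows --rows '[{"dp":[0.01,0.03,0.85],"turn":[0,0,0],"fingers":0},{"dp":[0.01,0.03,0.85],"turn":[0,0,0],"fingers":0},{"dp":[0,0.03,0.85],"turn":[0,0,0],"fingers":0},{"dp":[0,0,0],"turn":[0,0,0],"fingers":0.3},{"dp":[0,0,0],"turn":[0,0,0],"fingers":0.6}]' --force 40

```text
clock: 2.67
eef_pos: [559.7, 59.6, 79.3]
tcp_rot: [-3.139, 0.0, 1.621]
contact_force: [-0.3, -0.1, 1.5]
opening: 0.747
grasp_force: 0.0
```

Emit:
play_rows --rows '[{"dp":[0,0,0],"turn":[0,0,0],"fingers":0.75},{"dp":[0,0,0],"turn":[0,0,0],"fingers":1},{"dp":[0,0,0],"turn":[0,0,0],"fingers":1},{"dp":[0,0,0],"turn":[0,0,0],"fingers":1},{"dp":[0,0,0],"turn":[0,0,0],"fingers":1}]' --force 40

```text
clock: 3.08
eef_pos: [560.1, 59.6, 80.7]
tcp_rot: [-3.14, -0.0, 1.62]
contact_force: [-7.3, -1.0, 13.4]
opening: 0.193
grasp_force: 38.7
```

```bash
cat > s.py <<'E'
from rig import r
s=r.sense();print(s["clock"],"yaw",s["tcp_rot"].round(4),"T",s["wrist_torque"].round(3),"F",s["contact_force"].round(1),s["eef_pos"].round(1),"q6e",s["joint_efforts"][5].round(3),"op",round(s["opening"],3),s["grasp_force"])
E
python3 s.py
```

```text
3.0833 yaw [-3.1404 -0.      1.62  ] T [-0.077  1.406  0.019] F [-7.3 -1.  13.4] [560.1  59.6  80.7] q6e 0.007 op 0.193 38.748398423194885
```

Emit:
play_rows --rows '[{"dp":[0,-0.03,-0.03],"turn":[0,0,0],"fingers":1},{"dp":[0,0,0],"turn":[0,0,0],"fingers":1},{"dp":[0,0,0],"turn":[0,0,0],"fingers":1}]'

```text
clock: 3.33
eef_pos: [560.0, 59.6, 81.0]
tcp_rot: [3.141, -0.0, 1.62]
contact_force: [-3.7, -0.7, 5.9]
opening: 0.193
grasp_force: 41.1
```

```bash
python3 s.py
```

```text
3.3333 yaw [ 3.141 -0.     1.62 ] T [-0.031  0.453  0.001] F [-3.7 -0.7  5.9] [560.   59.6  81. ] q6e 0.004 op 0.193 41.08264088630676
```

Emit:
play_rows --rows '[{"dp":[0,-0.02,-0.02],"turn":[0,0,-0.5],"fingers":1},{"dp":[0,0,0],"turn":[0,0,-0.5],"fingers":1},{"dp":[0,0,0],"turn":[0,0,0],"fingers":1}]'

```text
clock: 3.58
eef_pos: [559.9, 59.7, 81.2]
tcp_rot: [3.14, 0.0, 1.727]
contact_force: [2.6, 0.2, -2.9]
opening: 0.195
grasp_force: 40.1
```

```bash
python3 s.py
```

```text
3.5833 yaw [3.1398e+00 1.0000e-04 1.7270e+00] T [ 0.022 -0.453  0.002] F [ 2.6  0.2 -2.9] [559.9  59.7  81.2] q6e -0.936 op 0.195 40.137478709220886
```

Emit:
play_rows --rows '[{"dp":[0,0,0],"turn":[0,0,0],"fingers":1}]'

```text
clock: 3.67
eef_pos: [559.9, 59.6, 81.1]
tcp_rot: [3.14, 0.0, 1.723]
contact_force: [2.8, 0.4, -3.9]
opening: 0.192
grasp_force: 40.2
```

```bash
python3 s.py; python3 - <<'E'
from h import *
from rig import r
f=r.grab_frame("scene");cv2.imwrite("pics/c3.png",cv2.resize(f["pixels"][160:290,200:360],None,fx=5,fy=4.6,interpolation=2)[:,:,::-1])
E
```

```text
3.6667 yaw [3.1400e+00 1.0000e-04 1.7231e+00] T [ 0.068 -0.556 -0.019] F [ 2.8  0.4 -3.9] [559.9  59.6  81.1] q6e -0.298 op 0.192 40.175102949142456
```

View pics/c3.png

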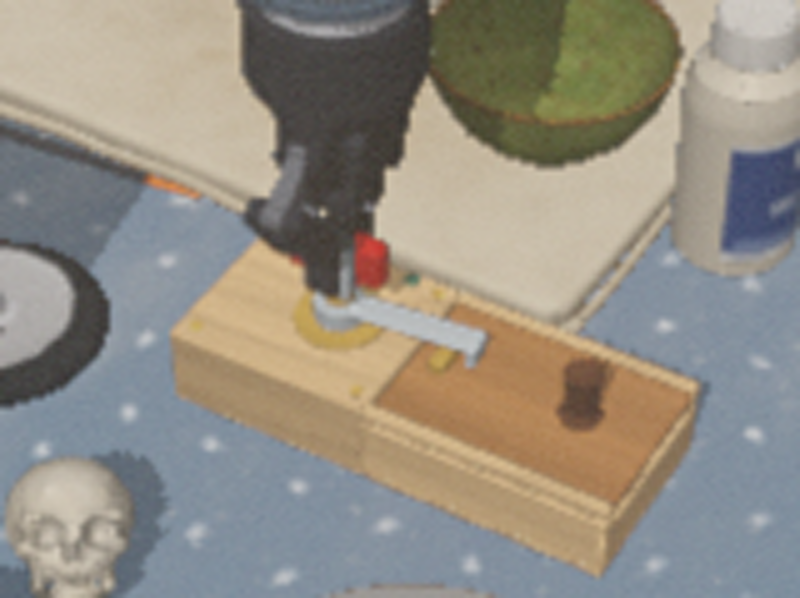

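The hand holds the knob, and the steel tongue has swung slightly counter-clockwise: its tip is now at about (475,350) in the crop. I go on in small steps.

Emit:
play_rows --rows '[{"dp":[0,0,0],"turn":[0,0,-0.4],"fingers":1},{"dp":[0,0,0],"turn":[0,0,-0.3],"fingers":1},{"dp":[0,0,0],"turn":[0,0,0],"fingers":1},{"dp":[0,0,0],"turn":[0,0,0],"fingers":1}]'

```text
clock: 4.05
eef_pos: [559.9, 59.6, 81.1]
tcp_rot: [3.14, 0.0, 1.796]
contact_force: [5.5, 0.9, -4.3]
opening: 0.196
grasp_force: 40.2
```

```bash
python3 s.py
```

```text
4.05 yaw [3.140e+00 2.000e-04 1.796e+00] T [ 0.04  -0.888  0.011] F [ 5.5  0.9 -4.3] [559.9  59.6  81.1] q6e -0.182 op 0.196 40.17195761203766
```

Emit:
play_rows --rows '[{"dp":[0,0.02,0.02],"turn":[0,0,-0.5],"fingers":1},{"dp":[0,0,0],"turn":[0,0,0],"fingers":1},{"dp":[0,0,0],"turn":[0,0,0],"fingers":1}]'

```text
clock: 4.3
eef_pos: [560.1, 59.7, 80.9]
tcp_rot: [3.141, 0.0, 1.849]
contact_force: [0.0, -0.1, 6.4]
opening: 0.193
grasp_force: 41.3
```

```bash
python3 s.py
```

```text
4.3 yaw [3.1412e+00 2.0000e-04 1.8488e+00] T [-0.078 -0.121 -0.024] F [ 0.  -0.1  6.4] [560.1  59.7  80.9] q6e -0.176 op 0.193 41.317840218544006
```

Emit:
play_rows --rows '[{"dp":[0,0,0],"turn":[0,0,0],"fingers":1}]'

```text
clock: 4.38
eef_pos: [560.1, 59.7, 80.9]
tcp_rot: [3.141, 0.0, 1.848]
contact_force: [0.1, -0.4, 6.2]
opening: 0.198
grasp_force: 41.3
```

```bash
python3 s.py; cat > tip.py <<'E'
from h import *
from rig import r
# steel tongue: pale grey-blue pixels in the scene view, put on plane z=65
for i in range(1):
    f=r.grab_frame("scene");p=f["pixels"].astype(int);R,G,B=p[...,0],p[...,1],p[...,2]
    m=((B>=R-12)&(R>125)&(abs(R-B)<30)).astype(np.uint8)
    for b in blobs(m,(262,212,325,245),1):
        x,y,w,h,a=b[0];ys,xs=np.nonzero(m[y:y+h,x:x+w])
        P=np.array([ray(f,(x+u,y+v),65)[:2] for u,v in zip(xs,ys)]);c=P.mean(0)
        d=cv2.fitLine(P.astype(np.float32),cv2.DIST_L2,0,.01,.01).ravel()
        k=c-[560,59.6];print(b[0],"line",np.arctan(-d[0]/d[1]),"c",c.round(1),"ang from axis",np.arctan2(k[0],-k[1]))
    print(r.sense()["wrist_torque"].round(3),r.sense()["joint_efforts"].round(2))
E
python3 tip.py; sed -i 's/r.grab_frame("scene")/pickle.load(open("scene0.pkl","rb"))/' tip.py; python3 tip.py; sed -i 's/pickle.load(open("scene0.pkl","rb"))/r.grab_frame("scene")/' tip.py
```

```text
4.3833 yaw [3.1411e+00 2.0000e-04 1.8484e+00] T [-0.132 -0.082 -0.005] F [ 0.1 -0.4  6.2] [560.1  59.7  80.9] q6e -0.021 op 0.198 41.291019916534424
[263, 219, 35, 18, 193] line 0.2832573 c [566.4  30.5] ang from axis 0.21649573622074764
[ 0.005 -0.055  0.012] [ 3.300e-01 -5.483e+01 -2.342e+01  1.300e-01  1.000e-01 -1.000e-02]
[263, 223, 33, 18, 181] line 0.103124216 c [559.7  27.7] ang from axis -0.00964294044734163
[ 0.005 -0.055  0.012] [ 3.300e-01 -5.483e+01 -2.342e+01  1.300e-01  1.000e-01 -1.000e-02]
```

The tongue follows the hand, about 0.22 rad so far with no stop yet.

Emit:
play_rows --rows '[{"dp":[0,0,0],"turn":[0,0,-0.5],"fingers":1},{"dp":[0,0,0],"turn":[0,0,0],"fingers":1},{"dp":[0,0,0],"turn":[0,0,0],"fingers":1}]'

```text
clock: 4.68
eef_pos: [560.1, 59.7, 81.0]
tcp_rot: [3.141, 0.0, 1.901]
contact_force: [0.8, -0.2, 5.7]
opening: 0.194
grasp_force: 41.3
```

```bash
python3 s.py;python3 tip.py
```

```text
4.6833 yaw [3.141e+00 3.000e-04 1.901e+00] T [-0.063 -0.133 -0.049] F [ 0.8 -0.2  5.7] [560.1  59.7  81. ] q6e -0.224 op 0.194 41.275731325149536
[263, 219, 35, 17, 190] line 0.3326684 c [567.2  30.2] ang from axis 0.2396829932419262
[-0.045 -0.083 -0.059] [  0.36 -54.9  -23.36   0.09   0.15  -0.1 ]
```

Emit:
play_rows --rows '[{"dp":[0,0,0],"turn":[0,0,-0.3],"fingers":1},{"dp":[0,0,0],"turn":[0,0,0],"fingers":1},{"dp":[0,0,0],"turn":[0,0,0],"fingers":1}]'

```text
clock: 4.98
eef_pos: [560.1, 59.7, 80.9]
tcp_rot: [3.141, 0.0, 1.932]
contact_force: [0.0, 0.1, 5.3]
opening: 0.188
grasp_force: 41.3
```

```bash
python3 s.py;python3 tip.py
```

```text
4.9833 yaw [3.1410e+00 2.0000e-04 1.9323e+00] T [-0.098 -0.148 -0.045] F [0.  0.1 5.3] [560.1  59.7  80.9] q6e -0.169 op 0.188 41.265851855278015
[263, 218, 35, 18, 191] line 0.3437521 c [567.9  31.1] ang from axis 0.2705794503162564
[-0.084 -0.12  -0.082] [  0.35 -54.93 -23.32   0.07   0.18  -0.09]
```

Emit:
play_rows --rows '[{"dp":[0,0,0],"turn":[0,0,-0.4],"fingers":1},{"dp":[0,0,0],"turn":[0,0,0],"fingers":1},{"dp":[0,0,0],"turn":[0,0,0],"fingers":1}]'

```text
clock: 5.28
eef_pos: [560.2, 59.7, 80.9]
tcp_rot: [3.141, 0.0, 1.974]
contact_force: [0.1, -0.4, 4.8]
opening: 0.193
grasp_force: 41.3
```

```bash
python3 s.py;python3 tip.py
```

```text
5.2833 yaw [3.1409e+00 3.0000e-04 1.9741e+00] T [-0.076 -0.162 -0.198] F [ 0.1 -0.4  4.8] [560.2  59.7  80.9] q6e -0.274 op 0.193 41.25512480735779
[263, 219, 35, 17, 187] line 0.36972588 c [567.8  30.4] ang from axis 0.2615408441929297
[-0.032 -0.164 -0.096] [ 4.100e-01 -5.498e+01 -2.327e+01  1.000e-02  2.200e-01 -1.700e-01]
```

Torque rose to about 0.17 N m (q6 effort) and the tongue stalled, so the counter-clockwise stop is home near 0.285 rad. Reversing now.

Emit:
play_rows --rows '[{"dp":[0,0,0],"turn":[0,0,1],"fingers":1},{"dp":[0,0,0],"turn":[0,0,1],"fingers":1},{"dp":[0,0,0],"turn":[0,0,1],"fingers":1},{"dp":[0,0,0],"turn":[0,0,1],"fingers":1},{"dp":[0,0,0],"turn":[0,0,0.6],"fingers":1}]'

```text
clock: 5.75
eef_pos: [559.8, 59.7, 80.9]
tcp_rot: [3.142, 0.0, 1.487]
contact_force: [-1.1, -0.9, 6.1]
opening: 0.191
grasp_force: 41.4
```

Emit:
play_rows --rows '[{"dp":[0,0,0],"turn":[0,0,0.4],"fingers":1},{"dp":[0,0,0],"turn":[0,0,0.2],"fingers":1},{"dp":[0,0,0],"turn":[0,0,0],"fingers":1},{"dp":[0,0,0],"turn":[0,0,0],"fingers":1}]'

```text
clock: 6.08
eef_pos: [559.8, 59.6, 80.9]
tcp_rot: [-3.142, 0.0, 1.429]
contact_force: [-0.4, -0.9, 6.3]
opening: 0.191
grasp_force: 41.4
```

```bash
python3 s.py;python3 tip.py
```

```text
6.0833 yaw [-3.1415e+00  2.0000e-04  1.4294e+00] T [-0.137  0.063  0.054] F [-0.4 -0.9  6.3] [559.8  59.6  80.9] q6e 0.111 op 0.191 41.43705189228058
[263, 215, 30, 30, 205] line -0.19584951 c [555.7  30.9] ang from axis -0.15013467581972104
[-0.148  0.105 -0.002] [ 2.500e-01 -5.445e+01 -2.390e+01  1.500e-01 -2.800e-01  5.000e-02]
```

Emit:
play_rows --rows '[{"dp":[0,0,0],"turn":[0,0,0.4],"fingers":1},{"dp":[0,0,0],"turn":[0,0,0],"fingers":1},{"dp":[0,0,0],"turn":[0,0,0],"fingers":1}]'

```text
clock: 6.38
eef_pos: [559.7, 59.7, 80.9]
tcp_rot: [-3.142, 0.0, 1.388]
contact_force: [-0.8, -0.8, 7.1]
opening: 0.191
grasp_force: 41.5
```

```bash
python3 s.py;python3 tip.py
```

```text
6.3833 yaw [-3.1415e+00  2.0000e-04  1.3876e+00] T [-0.125  0.072  0.037] F [-0.8 -0.8  7.1] [559.7  59.7  80.9] q6e 0.192 op 0.191 41.45227253437042
[263, 215, 30, 30, 202] line -0.20915647 c [555.   30.4] ang from axis -0.16896871616329615
[-0.087  0.164  0.036] [  0.2  -54.42 -23.94   0.16  -0.32   0.09]
```

Emit:
play_rows --rows '[{"dp":[0,0,0],"turn":[0,0,0.35],"fingers":1},{"dp":[0,0,0],"turn":[0,0,0],"fingers":1},{"dp":[0,0,0],"turn":[0,0,0],"fingers":1}]'

```text
clock: 6.68
eef_pos: [559.7, 59.7, 80.9]
tcp_rot: [-3.141, 0.0, 1.351]
contact_force: [-1.5, -0.1, 7.0]
opening: 0.191
grasp_force: 41.5
```

```bash
python3 s.py;python3 tip.py
```

```text
6.6833 yaw [-3.1414e+00  2.0000e-04  1.3510e+00] T [-0.076  0.196  0.063] F [-1.5 -0.1  7. ] [559.7  59.7  80.9] q6e 0.176 op 0.191 41.46463215351105
[263, 215, 29, 30, 206] line -0.26132768 c [554.6  31.8] ang from axis -0.19052856795730197
[-0.122  0.133  0.077] [  0.17 -54.39 -23.98   0.15  -0.35   0.09]
```

Emit:
play_rows --rows '[{"dp":[0,0,0],"turn":[0,0,0.4],"fingers":1},{"dp":[0,0,0],"turn":[0,0,0],"fingers":1},{"dp":[0,0,0],"turn":[0,0,0],"fingers":1}]'

```text
clock: 6.98
eef_pos: [559.7, 59.7, 80.9]
tcp_rot: [-3.141, 0.0, 1.309]
contact_force: [-1.3, -0.1, 7.7]
opening: 0.194
grasp_force: 41.5
```

```bash
python3 s.py;python3 tip.py
```

```text
6.9833 yaw [-3.1414e+00  2.0000e-04  1.3090e+00] T [-0.124  0.167  0.056] F [-1.3 -0.1  7.7] [559.7  59.7  80.9] q6e 0.191 op 0.194 41.477980613708496
[263, 214, 28, 31, 206] line -0.2860579 c [553.3  31.7] ang from axis -0.23608688765029065
[-0.062  0.142  0.035] [  0.13 -54.35 -24.02   0.13  -0.39   0.09]
```

Emit:
play_rows --rows '[{"dp":[0,0,0],"turn":[0,0,0.45],"fingers":1},{"dp":[0,0,0],"turn":[0,0,0],"fingers":1},{"dp":[0,0,0],"turn":[0,0,0],"fingers":1}]'

```text
clock: 7.28
eef_pos: [559.6, 59.7, 80.9]
tcp_rot: [-3.141, 0.0, 1.262]
contact_force: [-2.3, -0.6, 7.5]
opening: 0.195
grasp_force: 41.5
```

```bash
python3 s.py;python3 tip.py
```

```text
7.2833 yaw [-3.1413e+00  3.0000e-04  1.2620e+00] T [-0.065  0.153  0.076] F [-2.3 -0.6  7.5] [559.6  59.7  80.9] q6e 0.276 op 0.195 41.49113416671753
[263, 214, 28, 31, 198] line -0.29274815 c [552.8  31.7] ang from axis -0.25409289205203495
[-0.055  0.147  0.143] [  0.   -54.3  -24.08   0.15  -0.44   0.16]
```

Emit:
play_rows --rows '[{"dp":[0,0,0],"turn":[0,0,0.1],"fingers":1},{"dp":[0,0,0],"turn":[0,0,0],"fingers":1}]'

```text
clock: 7.5
eef_pos: [559.6, 59.7, 80.9]
tcp_rot: [-3.141, 0.0, 1.251]
contact_force: [-1.1, -0.5, 7.9]
opening: 0.194
grasp_force: 41.5
```

```bash
python3 s.py;python3 tip.py
```

```text
7.5 yaw [-3.1412e+00  3.0000e-04  1.2513e+00] T [-0.093  0.202  0.104] F [-1.1 -0.5  7.9] [559.6  59.7  80.9] q6e 0.288 op 0.194 41.49466931819916
[263, 215, 28, 30, 201] line -0.28463933 c [552.6  31.9] ang from axis -0.26122419997025564
[-0.098  0.197  0.205] [-4.000e-02 -5.430e+01 -2.409e+01  1.600e-01 -4.500e-01  2.200e-01]
```

The clockwise stop is home near -0.295 rad. Reversing.

Emit:
play_rows --rows '[{"dp":[0,0,0],"turn":[0,0,-1],"fingers":1},{"dp":[0,0,0],"turn":[0,0,-1],"fingers":1},{"dp":[0,0,0],"turn":[0,0,-1],"fingers":1},{"dp":[0,0,0],"turn":[0,0,-1],"fingers":1},{"dp":[0,0,0],"turn":[0,0,-1],"fingers":1}]'

```text
clock: 7.97
eef_pos: [560.0, 59.7, 80.9]
tcp_rot: [3.141, 0.0, 1.78]
contact_force: [0.7, -1.2, 5.7]
opening: 0.187
grasp_force: 41.3
```

Emit:
play_rows --rows '[{"dp":[0,0,0],"turn":[0,0,-0.8],"fingers":1},{"dp":[0,0,0],"turn":[0,0,-0.6],"fingers":1},{"dp":[0,0,0],"turn":[0,0,-0.4],"fingers":1},{"dp":[0,0,0],"turn":[0,0,0],"fingers":1},{"dp":[0,0,0],"turn":[0,0,0],"fingers":1}]'

```text
clock: 8.38
eef_pos: [560.2, 59.7, 81.0]
tcp_rot: [3.141, 0.0, 1.964]
contact_force: [0.3, -0.5, 5.9]
opening: 0.19
grasp_force: 41.3
```

```bash
python3 s.py;python3 tip.py
```

```text
8.3833 yaw [3.1409e+00 3.0000e-04 1.9638e+00] T [-0.039 -0.144  0.001] F [ 0.3 -0.5  5.9] [560.2  59.7  81. ] q6e -0.207 op 0.19 41.25463128089905
[263, 218, 35, 17, 188] line 0.38429183 c [568.6  31.9] ang from axis 0.3013322631429723
[-0.065 -0.101 -0.016] [  0.31 -54.96 -23.29   0.07   0.21  -0.09]
```

Emit:
play_rows --rows '[{"dp":[0,0,0],"turn":[0,0,-0.5],"fingers":1},{"dp":[0,0,0],"turn":[0,0,0],"fingers":1},{"dp":[0,0,0],"turn":[0,0,0],"fingers":1}]'

```text
clock: 8.68
eef_pos: [560.2, 59.8, 80.9]
tcp_rot: [3.141, 0.0, 2.016]
contact_force: [0.5, 0.4, 6.8]
opening: 0.195
grasp_force: 41.2
```

```bash
python3 s.py;python3 tip.py
```

```text
8.6833 yaw [3.1409e+00 3.0000e-04 2.0161e+00] T [-0.023 -0.21  -0.1  ] F [0.5 0.4 6.8] [560.2  59.8  80.9] q6e -0.268 op 0.195 41.240715980529785
[263, 219, 36, 16, 189] line 0.43855995 c [569.2  31.3] ang from axis 0.31392453826155575
[-0.014 -0.13  -0.069] [ 3.300e-01 -5.501e+01 -2.323e+01  2.000e-02  2.600e-01 -1.400e-01]
```

Emit:
play_rows --rows '[{"dp":[0,0,0],"turn":[0,0,-0.2],"fingers":1},{"dp":[0,0,0],"turn":[0,0,0],"fingers":1},{"dp":[0,0,0],"turn":[0,0,0],"fingers":1}]'

```text
clock: 8.98
eef_pos: [560.2, 59.7, 81.0]
tcp_rot: [3.141, 0.0, 2.037]
contact_force: [-0.4, -0.5, 4.3]
opening: 0.195
grasp_force: 41.2
```

```bash
python3 s.py;python3 tip.py
```

```text
8.9833 yaw [3.1408e+00 3.0000e-04 2.0367e+00] T [-0.053 -0.202 -0.174] F [-0.4 -0.5  4.3] [560.2  59.7  81. ] q6e -0.203 op 0.195 41.23519957065582
[263, 222, 36, 13, 185] line 0.45507187 c [569.1  30.7] ang from axis 0.3045221642432038
[-0.014 -0.168 -0.127] [ 3.600e-01 -5.503e+01 -2.320e+01 -1.000e-02  2.800e-01 -1.500e-01]
```

Emit:
play_rows --rows '[{"dp":[0,0,0],"turn":[0,0,-0.1],"fingers":1},{"dp":[0,0,0],"turn":[0,0,0],"fingers":1}]'

```text
clock: 9.2
eef_pos: [560.2, 59.7, 81.0]
tcp_rot: [3.141, 0.0, 2.048]
contact_force: [0.1, -0.9, 5.0]
opening: 0.192
grasp_force: 41.2
```

```bash
python3 s.py;python3 tip.py
```

```text
9.2 yaw [3.1408e+00 3.0000e-04 2.0477e+00] T [-0.013 -0.173 -0.157] F [ 0.1 -0.9  5. ] [560.2  59.7  81. ] q6e -0.298 op 0.192 41.23059332370758
[263, 220, 36, 14, 187] line 0.4377287 c [569.1  31.7] ang from axis 0.3141158343300365
[-0.026 -0.169 -0.179] [ 3.700e-01 -5.504e+01 -2.319e+01 -3.000e-02  2.900e-01 -2.300e-01]
```

Stop home at about 0.355 rad, so the arc has widened. Reversing.

Emit:
play_rows --rows '[{"dp":[0,0,0],"turn":[0,0,1],"fingers":1},{"dp":[0,0,0],"turn":[0,0,1],"fingers":1},{"dp":[0,0,0],"turn":[0,0,1],"fingers":1},{"dp":[0,0,0],"turn":[0,0,1],"fingers":1},{"dp":[0,0,0],"turn":[0,0,1],"fingers":1}]'

```text
clock: 9.67
eef_pos: [559.8, 59.7, 80.9]
tcp_rot: [3.142, 0.0, 1.519]
contact_force: [-0.5, -0.9, 6.7]
opening: 0.195
grasp_force: 41.4
```

Emit:
play_rows --rows '[{"dp":[0,0,0],"turn":[0,0,1],"fingers":1},{"dp":[0,0,0],"turn":[0,0,0.8],"fingers":1},{"dp":[0,0,0],"turn":[0,0,0.6],"fingers":1},{"dp":[0,0,0],"turn":[0,0,0],"fingers":1},{"dp":[0,0,0],"turn":[0,0,0],"fingers":1}]'

```text
clock: 10.08
eef_pos: [559.7, 59.7, 80.9]
tcp_rot: [-3.141, 0.0, 1.272]
contact_force: [-1.0, 0.2, 7.2]
opening: 0.192
grasp_force: 41.5
```

```bash
python3 s.py;python3 tip.py
```

```text
10.0833 yaw [-3.1414e+00  2.0000e-04  1.2722e+00] T [-0.12   0.175  0.051] F [-1.   0.2  7.2] [559.7  59.7  80.9] q6e 0.282 op 0.192 41.4862060546875
[263, 214, 28, 31, 202] line -0.31098956 c [552.1  31.6] ang from axis -0.2739328840890983
[-0.053  0.218  0.065] [  0.11 -54.32 -24.06   0.12  -0.42   0.11]
```

Emit:
play_rows --rows '[{"dp":[0,0,0],"turn":[0,0,0.5],"fingers":1},{"dp":[0,0,0],"turn":[0,0,0],"fingers":1},{"dp":[0,0,0],"turn":[0,0,0],"fingers":1}]'

```text
clock: 10.38
eef_pos: [559.6, 59.7, 80.9]
tcp_rot: [-3.141, 0.0, 1.22]
contact_force: [-1.5, -0.6, 7.0]
opening: 0.194
grasp_force: 41.5
```

```bash
python3 s.py;python3 tip.py
```

```text
10.3833 yaw [-3.1412e+00  3.0000e-04  1.2200e+00] T [-0.095  0.241  0.094] F [-1.5 -0.6  7. ] [559.6  59.7  80.9] q6e 0.249 op 0.194 41.49577796459198
[263, 213, 27, 32, 197] line -0.36992985 c [551.6  33.4] ang from axis -0.3105695614106899
[-0.07   0.196  0.109] [ 1.000e-02 -5.427e+01 -2.412e+01  1.100e-01 -4.700e-01  1.200e-01]
```

Emit:
play_rows --rows '[{"dp":[0,0,0],"turn":[0,0,0.3],"fingers":1},{"dp":[0,0,0],"turn":[0,0,0],"fingers":1},{"dp":[0,0,0],"turn":[0,0,0],"fingers":1}]'

```text
clock: 10.68
eef_pos: [559.6, 59.7, 80.9]
tcp_rot: [-3.141, 0.0, 1.189]
contact_force: [-1.4, -0.3, 7.1]
opening: 0.193
grasp_force: 41.5
```

```bash
python3 s.py;python3 tip.py
```

```text
10.6833 yaw [-3.1412e+00  3.0000e-04  1.1888e+00] T [-0.062  0.263  0.141] F [-1.4 -0.3  7.1] [559.6  59.7  80.9] q6e 0.241 op 0.193 41.513527035713196
[263, 214, 27, 31, 206] line -0.3845274 c [552.6  35. ] ang from axis -0.2938461482155243
[-0.031  0.233  0.095] [ -0.1  -54.24 -24.15   0.13  -0.5    0.16]
```

Emit:
play_rows --rows '[{"dp":[0,0,0],"turn":[0,0,0.12],"fingers":1},{"dp":[0,0,0],"turn":[0,0,0],"fingers":1}]'

```text
clock: 10.9
eef_pos: [559.6, 59.7, 80.9]
tcp_rot: [-3.141, 0.0, 1.176]
contact_force: [-1.9, -0.4, 7.8]
opening: 0.194
grasp_force: 41.5
```

```bash
python3 s.py;python3 tip.py
```

```text
10.9 yaw [-3.1412e+00  4.0000e-04  1.1758e+00] T [0.015 0.23  0.2  ] F [-1.9 -0.4  7.8] [559.6  59.7  80.9] q6e 0.335 op 0.194 41.518208384513855
[263, 214, 27, 31, 202] line -0.3703297 c [552.1  34.3] ang from axis -0.30170629658928416
[-0.062  0.258  0.164] [ -0.15 -54.23 -24.17   0.13  -0.51   0.25]
```

Fourth stroke home. Reversing counter-clockwise.

Emit:
play_rows --rows '[{"dp":[0,0,0],"turn":[0,0,-1],"fingers":1},{"dp":[0,0,0],"turn":[0,0,-1],"fingers":1},{"dp":[0,0,0],"turn":[0,0,-1],"fingers":1},{"dp":[0,0,0],"turn":[0,0,-1],"fingers":1},{"dp":[0,0,0],"turn":[0,0,-1],"fingers":1}]'

```text
clock: 11.37
eef_pos: [560.0, 59.7, 80.9]
tcp_rot: [3.141, 0.0, 1.705]
contact_force: [-0.3, -0.6, 5.5]
opening: 0.191
grasp_force: 41.3
```

Emit:
play_rows --rows '[{"dp":[0,0,0],"turn":[0,0,-1],"fingers":1},{"dp":[0,0,0],"turn":[0,0,-1],"fingers":1},{"dp":[0,0,0],"turn":[0,0,-0.7],"fingers":1},{"dp":[0,0,0],"turn":[0,0,-0.45],"fingers":1},{"dp":[0,0,0],"turn":[0,0,0],"fingers":1}]'

```text
clock: 11.78
eef_pos: [560.2, 59.7, 81.0]
tcp_rot: [3.141, 0.0, 2.033]
contact_force: [0.7, -0.4, 5.6]
opening: 0.194
grasp_force: 41.2
```

Emit:
play_rows --rows '[{"dp":[0,0,0],"turn":[0,0,0],"fingers":1}]'

```text
clock: 11.87
eef_pos: [560.2, 59.8, 81.0]
tcp_rot: [3.141, 0.0, 2.03]
contact_force: [1.2, -0.2, 5.0]
opening: 0.197
grasp_force: 41.2
```

```bash
python3 s.py;python3 tip.py
```

```text
11.8667 yaw [3.1409e+00 3.0000e-04 2.0298e+00] T [-0.052 -0.171 -0.124] F [ 1.2 -0.2  5. ] [560.2  59.8  81. ] q6e -0.224 op 0.197 41.234230399131775
[263, 219, 36, 15, 190] line 0.46649092 c [570.3  31.2] ang from axis 0.3469831939725166
[-0.056 -0.18  -0.01 ] [ 2.500e-01 -5.502e+01 -2.321e+01  4.000e-02  2.700e-01 -9.000e-02]
```

Emit:
play_rows --rows '[{"dp":[0,0,0],"turn":[0,0,-0.5],"fingers":1},{"dp":[0,0,0],"turn":[0,0,0],"fingers":1},{"dp":[0,0,0],"turn":[0,0,0],"fingers":1}]'

```text
clock: 12.17
eef_pos: [560.2, 59.7, 81.0]
tcp_rot: [3.141, 0.0, 2.082]
contact_force: [0.2, -0.3, 5.2]
opening: 0.19
grasp_force: 41.2
```

```bash
python3 s.py;python3 tip.py
```

```text
12.1667 yaw [3.1408e+00 4.0000e-04 2.0821e+00] T [ 0.002 -0.21  -0.055] F [ 0.2 -0.3  5.2] [560.2  59.7  81. ] q6e -0.217 op 0.19 41.21696412563324
[263, 218, 36, 15, 190] line 0.48565295 c [571.5  32.8] ang from axis 0.40465659314035035
[-0.044 -0.2    0.016] [ 2.000e-01 -5.507e+01 -2.316e+01  2.000e-02  3.100e-01 -9.000e-02]
```

Emit:
play_rows --rows '[{"dp":[0,0,0],"turn":[0,0,-0.5],"fingers":1},{"dp":[0,0,0],"turn":[0,0,0],"fingers":1},{"dp":[0,0,0],"turn":[0,0,0],"fingers":1}]'

```text
clock: 12.47
eef_pos: [560.3, 59.8, 80.9]
tcp_rot: [3.141, 0.0, 2.135]
contact_force: [1.1, 0.3, 6.1]
opening: 0.196
grasp_force: 41.2
```

```bash
python3 s.py;python3 tip.py
```

```text
12.4667 yaw [3.1408e+00 4.0000e-04 2.1346e+00] T [-0.059 -0.233  0.012] F [1.1 0.3 6.1] [560.3  59.8  80.9] q6e -0.177 op 0.196 41.208749413490295
[263, 218, 36, 14, 193] line 0.59281373 c [573.6  34.4] ang from axis 0.4961908718602237
[ 0.028 -0.216  0.002] [ 9.000e-02 -5.511e+01 -2.311e+01  1.000e-02  3.500e-01 -5.000e-02]
```

Emit:
play_rows --rows '[{"dp":[0,0,0],"turn":[0,0,-0.35],"fingers":1},{"dp":[0,0,0],"turn":[0,0,-0.35],"fingers":1},{"dp":[0,0,0],"turn":[0,0,0],"fingers":1},{"dp":[0,0,0],"turn":[0,0,0],"fingers":1}]'

```text
clock: 12.85
eef_pos: [560.4, 59.8, 81.0]
tcp_rot: [3.141, 0.001, 2.207]
contact_force: [1.9, 0.2, 5.4]
opening: 0.193
grasp_force: 41.3
```

```bash
python3 s.py;python3 tip.py
```

```text
12.85 yaw [3.1406e+00 6.0000e-04 2.2074e+00] T [ 0.034 -0.207 -0.005] F [1.9 0.2 5.4] [560.4  59.8  81. ] q6e -0.147 op 0.193 41.3060188293457
[263, 218, 36, 14, 184] line 0.6743053 c [575.2  34.9] ang from axis 0.5531492868627089
[ 0.051 -0.162  0.022] [ 0.000e+00 -5.460e+01 -2.281e+01 -3.000e-02  3.500e-01 -4.000e-02]
```

Emit:
play_rows --rows '[{"dp":[0,0,0],"turn":[0,0,-0.4],"fingers":1},{"dp":[0,0,0],"turn":[0,0,-0.4],"fingers":1},{"dp":[0,0,0],"turn":[0,0,0],"fingers":1},{"dp":[0,0,0],"turn":[0,0,0],"fingers":1}]'

```text
clock: 13.23
eef_pos: [560.4, 59.9, 80.9]
tcp_rot: [3.141, 0.001, 2.291]
contact_force: [2.1, -0.1, 5.5]
opening: 0.194
grasp_force: 41.3
```

```bash
python3 s.py;python3 tip.py
```

```text
13.2333 yaw [3.1406e+00 6.0000e-04 2.2912e+00] T [ 0.086 -0.226  0.023] F [ 2.1 -0.1  5.5] [560.4  59.9  80.9] q6e -0.155 op 0.194 41.28612756729126
[263, 218, 36, 13, 193] line 0.7278272 c [576.8  37.3] ang from axis 0.6470688174438793
[ 0.087 -0.177  0.027] [-1.200e-01 -5.466e+01 -2.273e+01 -8.000e-02  4.200e-01 -4.000e-02]
```

The latch turns freely, at about 0.65 rad with low torque. I swing it on toward 1.25.

Emit:
play_rows --rows '[{"dp":[0,0,0],"turn":[0,0,-0.8],"fingers":1},{"dp":[0,0,0],"turn":[0,0,-0.8],"fingers":1},{"dp":[0,0,0],"turn":[0,0,-0.8],"fingers":1},{"dp":[0,0,0],"turn":[0,0,0],"fingers":1},{"dp":[0,0,0],"turn":[0,0,0],"fingers":1}]'

```text
clock: 13.7
eef_pos: [560.6, 60.0, 81.0]
tcp_rot: [3.14, 0.001, 2.543]
contact_force: [1.4, 1.6, 5.8]
opening: 0.194
grasp_force: 41.2
```

```bash
python3 s.py
```

```text
13.7 yaw [3.1404e+00 1.0000e-03 2.5427e+00] T [ 0.288 -0.337 -0.023] F [1.4 1.6 5.8] [560.6  60.   81. ] q6e -0.292 op 0.194 41.240803599357605
```

Emit:
play_rows --rows '[{"dp":[0,0,0],"turn":[0,0,-0.9],"fingers":1},{"dp":[0,0,0],"turn":[0,0,-0.9],"fingers":1},{"dp":[0,0,0],"turn":[0,0,-0.5],"fingers":1},{"dp":[0,0,0],"turn":[0,0,0],"fingers":1},{"dp":[0,0,0],"turn":[0,0,0],"fingers":1}]'

```text
clock: 14.12
eef_pos: [560.6, 60.2, 80.9]
tcp_rot: [3.14, 0.001, 2.783]
contact_force: [2.5, 2.5, 6.3]
opening: 0.19
grasp_force: 41.3
```

```bash
python3 s.py;python3 tip.py
```

```text
14.1167 yaw [3.1404e+00 1.3000e-03 2.7828e+00] T [ 0.453 -0.31   0.029] F [2.5 2.5 6.3] [560.6  60.2  80.9] q6e -0.208 op 0.19 41.26868963241577
[263, 212, 31, 20, 149] line 1.2315408 c [584.   48.6] ang from axis 1.1396407017005148
[ 0.457 -0.327  0.039] [-1.180e+00 -5.465e+01 -2.219e+01 -5.500e-01  7.000e-01 -5.000e-02]
```

Emit:
play_rows --rows '[{"dp":[0,0,0],"turn":[0,0,-0.6],"fingers":1},{"dp":[0,0,0],"turn":[0,0,-0.5],"fingers":1},{"dp":[0,0,0],"turn":[0,0,0],"fingers":1},{"dp":[0,0,0],"turn":[0,0,0],"fingers":1}]'

```text
clock: 14.5
eef_pos: [560.6, 60.2, 81.0]
tcp_rot: [3.14, 0.001, 2.898]
contact_force: [2.2, 2.8, 5.7]
opening: 0.195
grasp_force: 41.3
```

```bash
python3 s.py;python3 tip.py
```

```text
14.5 yaw [3.1404e+00 1.4000e-03 2.8978e+00] T [ 0.576 -0.329 -0.035] F [2.2 2.8 5.7] [560.6  60.2  81. ] q6e -0.245 op 0.195 41.25424683094025
[263, 212, 29, 19, 143] line 1.3389657 c [581.5  52.1] ang from axis 1.2371577459559755
[ 0.581 -0.303 -0.049] [ -1.37 -54.69 -22.14  -0.7    0.73  -0.1 ]
```

Emit:
play_rows --rows '[{"dp":[0,0,0],"turn":[0,0,-0.3],"fingers":1},{"dp":[0,0,0],"turn":[0,0,0],"fingers":1},{"dp":[0,0,0],"turn":[0,0,0],"fingers":1}]'

```text
clock: 14.8
eef_pos: [560.6, 60.2, 80.9]
tcp_rot: [3.14, 0.001, 2.929]
contact_force: [2.0, 2.7, 5.6]
opening: 0.195
grasp_force: 41.3
```

```bash
python3 s.py;python3 tip.py
```

```text
14.8 yaw [3.1404e+00 1.5000e-03 2.9289e+00] T [ 0.506 -0.298 -0.126] F [2.  2.7 5.6] [560.6  60.2  80.9] q6e -0.215 op 0.195 41.25087082386017
[263, 212, 29, 19, 138] line 1.3509296 c [581.4  51.7] ang from axis 1.216570227012235
[ 0.58  -0.296 -0.102] [ -1.37 -54.7  -22.13  -0.77   0.74  -0.14]
```

The latch is at its open stop, with torque rising and the tongue halted. I ease off, let go and lift.

Emit:
play_rows --rows '[{"dp":[0,0,0],"turn":[0,0,0.45],"fingers":1},{"dp":[0,0,0],"turn":[0,0,0],"fingers":1},{"dp":[0,0,0],"turn":[0,0,0],"fingers":0.5},{"dp":[0,0,0],"turn":[0,0,0],"fingers":0.5},{"dp":[0,0,0],"turn":[0,0,0],"fingers":0.5}]'

```text
clock: 15.27
eef_pos: [559.0, 59.6, 79.8]
tcp_rot: [-3.141, -0.001, 2.884]
contact_force: [0.5, -0.0, -0.2]
opening: 0.5
grasp_force: 0.0
```

Emit:
play_rows --rows '[{"dp":[0,0,-0.4],"turn":[0,0,0],"fingers":0.5},{"dp":[0,0,-0.8],"turn":[0,0,0],"fingers":0.4},{"dp":[0,0,-0.8],"turn":[0,0,0],"fingers":0.4},{"dp":[0,0,0],"turn":[0,0,0],"fingers":0.4}]'

```text
clock: 15.6
eef_pos: [562.6, 59.9, 165.3]
tcp_rot: [3.139, 0.007, 2.884]
contact_force: [0.5, -0.3, -0.2]
opening: 0.599
grasp_force: 0.0
```

```bash
python3 s.py;python3 tip.py; python3 plan.py 1.618 565.5,-60,160 565.5,-60,57; python3 - <<'E'
from h import *
from rig import r
f=r.grab_frame("scene");p=f["pixels"].astype(int);R,G,B=p[...,0],p[...,1],p[...,2]
pickle.dump(f,open("scene2.pkl","wb"))
m=((R<85)&(R+G+B<190)).astype(np.uint8)
for b in blobs(m,(300,230,335,262),2):print("post",b,ray(f,b[1],67))
cv2.imwrite("pics/c4.png",cv2.resize(f["pixels"][160:290,200:360],None,fx=5,fy=4.6,interpolation=2)[:,:,::-1])
E
```

```text
15.6 yaw [3.1393 0.0066 2.8843] T [-0.007 -0.072  0.038] F [ 0.5 -0.3 -0.2] [562.6  59.9 165.3] q6e -0.006 op 0.599 0.0
[263, 212, 29, 19, 157] line 1.3482099 c [583.7  49.2] ang from axis 1.15582354591088
[-0.005  0.009 -0.062] [ 2.000e-02 -5.706e+01 -3.125e+01  0.000e+00  5.200e-01 -1.000e-02]
[561.6  59.8 163. ] [3.14  0.005 2.884] rows 7 turn/row 1.7275806576157346
[np.float64(-0.21), np.float64(-0.72), np.float64(0.02)]
[np.float64(-0.34), np.float64(-0.67), np.float64(0.02)]
[np.float64(-0.45), np.float64(-0.6), np.float64(0.02)]
[np.float64(-0.55), np.float64(-0.5), np.float64(0.02)]
[np.float64(0.0), np.float64(0.0), np.float64(0.86)]
[np.float64(0.0), np.float64(0.0), np.float64(0.86)]
[np.float64(0.0), np.float64(0.0), np.float64(0.86)]
```

View pics/c4.png

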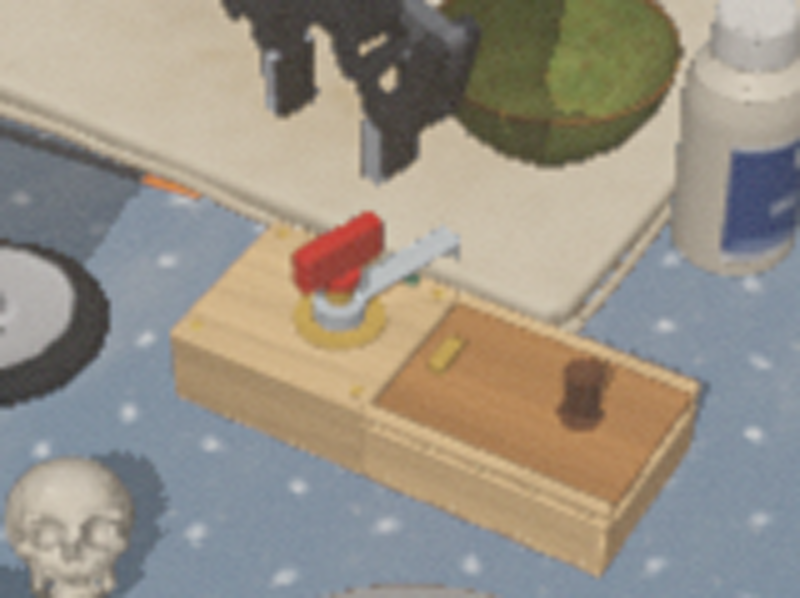

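The picture shows the tongue swung clear of the lid, pointing to +x with its tip at (450,240), the knob intact, the skull untouched and the post at (583,395). I turn the hand back in place above the box.

Emit:
play_rows --rows '[{"dp":[0,0,0],"turn":[0,0,1],"fingers":0.4},{"dp":[0,0,0],"turn":[0,0,1],"fingers":0.4},{"dp":[0,0,0],"turn":[0,0,1],"fingers":0.4},{"dp":[0,0,0],"turn":[0,0,1],"fingers":0.4},{"dp":[0,0,0],"turn":[0,0,1],"fingers":0.4}]'

```text
clock: 16.12
eef_pos: [558.4, 59.5, 158.2]
tcp_rot: [-3.139, -0.002, 2.356]
contact_force: [-0.2, 0.1, 0.2]
opening: 0.596
grasp_force: 0.0
```

Emit:
play_rows --rows '[{"dp":[0,0,0],"turn":[0,0,1],"fingers":0.4},{"dp":[0,0,0],"turn":[0,0,1],"fingers":0.4},{"dp":[0,0,0],"turn":[0,0,1],"fingers":0.4},{"dp":[0,0,0],"turn":[0,0,1],"fingers":0.4},{"dp":[0,0,0],"turn":[0,0,1],"fingers":0.4}]'

```text
clock: 16.53
eef_pos: [558.5, 59.5, 158.2]
tcp_rot: [-3.138, -0.0, 1.832]
contact_force: [0.4, 1.5, -0.1]
opening: 0.602
grasp_force: 0.0
```

Emit:
play_rows --rows '[{"dp":[0,0,0],"turn":[0,0,1],"fingers":0.4},{"dp":[0,0,0],"turn":[0,0,1],"fingers":0.4},{"dp":[0,0,0],"turn":[0,0,0.1],"fingers":0.4},{"dp":[0,0,0],"turn":[0,0,0],"fingers":0.4}]'

```text
clock: 16.87
eef_pos: [558.8, 59.6, 158.7]
tcp_rot: [-3.139, 0.0, 1.62]
contact_force: [-0.9, 1.3, -0.1]
opening: 0.6
grasp_force: 0.0
```

```bash
python3 plan.py 1.618 565.8,-60.5,160 565.8,-60.5,57
```

```text
[558.8  59.6 158.7] [-3.139  0.     1.62 ] rows 7 turn/row 0.002570818410632131
[np.float64(-0.75), np.float64(0.01), np.float64(-0.01)]
[np.float64(-0.75), np.float64(0.01), np.float64(-0.01)]
[np.float64(-0.75), np.float64(0.01), np.float64(-0.01)]
[np.float64(-0.75), np.float64(0.01), np.float64(-0.01)]
[np.float64(0.0), np.float64(0.0), np.float64(0.86)]
[np.float64(0.0), np.float64(0.0), np.float64(0.86)]
[np.float64(0.0), np.float64(0.0), np.float64(0.86)]
```

Emit:
play_rows --rows '[{"dp":[-0.75,0.01,0],"turn":[0,0,0],"fingers":0.4},{"dp":[-0.75,0.01,0],"turn":[0,0,0],"fingers":0.4},{"dp":[-0.75,0.01,0],"turn":[0,0,0],"fingers":0.4},{"dp":[-0.75,0.01,0],"turn":[0,0,0],"fingers":0.4},{"dp":[0,0,0.7],"turn":[0,0,0],"fingers":0.4}]'

```text
clock: 17.28
eef_pos: [570.5, -64.6, 135.6]
tcp_rot: [3.134, 0.003, 1.619]
contact_force: [2.0, -0.7, 0.6]
opening: 0.605
grasp_force: 0.0
```

Emit:
play_rows --rows '[{"dp":[0,0,0.7],"turn":[0,0,0],"fingers":0.4},{"dp":[0,0,0.7],"turn":[0,0,0],"fingers":0.4},{"dp":[0,0,0.35],"turn":[0,0,0],"fingers":0.4},{"dp":[0,0,0],"turn":[0,0,0],"fingers":0.4},{"dp":[0,0,0],"turn":[0,0,0],"fingers":0.4}]'

```text
clock: 17.7
eef_pos: [566.2, -60.0, 61.2]
tcp_rot: [-3.139, -0.0, 1.62]
contact_force: [0.0, -0.2, 0.7]
opening: 0.601
grasp_force: 0.0
```

```bash
python3 s.py; python3 - <<'E'
from h import *
from rig import r
f=r.grab_frame("wrist");cv2.imwrite("pics/w5.png",f["pixels"][:,:,::-1])
E
```

```text
17.7 yaw [-3.139e+00 -4.000e-04  1.620e+00] T [-0.007 -0.008  0.01 ] F [ 0.  -0.2  0.7] [566.2 -60.   61.2] q6e -0.037 op 0.601 0.0
```

View pics/w5.png

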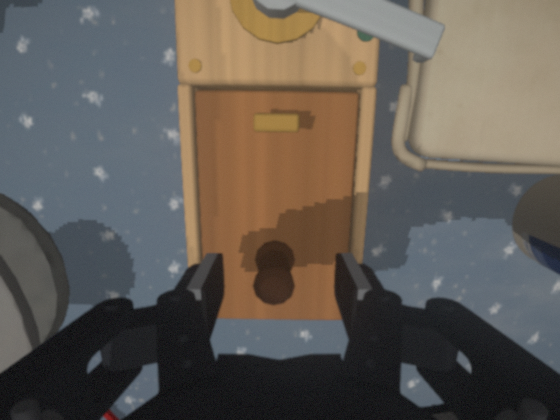

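The post stands between the open fingers at about (274,275). I lower slightly and close.

Emit:
play_rows --rows '[{"dp":[0,-0.03,0.07],"turn":[0,0,0],"fingers":0.6},{"dp":[0,0,0],"turn":[0,0,0],"fingers":0.75},{"dp":[0,0,0],"turn":[0,0,0],"fingers":1},{"dp":[0,0,0],"turn":[0,0,0],"fingers":1},{"dp":[0,0,0],"turn":[0,0,0],"fingers":1}]' --force 30

```text
clock: 18.17
eef_pos: [564.1, -60.2, 60.1]
tcp_rot: [-3.139, -0.0, 1.618]
contact_force: [-9.4, -1.8, 8.5]
opening: 0.178
grasp_force: 29.1
```

```bash
python3 s.py
```

```text
18.1667 yaw [-3.1385 -0.      1.6184] T [-0.185  1.351  0.088] F [-9.4 -1.8  8.5] [564.1 -60.2  60.1] q6e 0.005 op 0.178 29.0963431219825
```

Emit:
play_rows --rows '[{"dp":[-0.1,-0.04,-0.03],"turn":[0,0,0],"fingers":1},{"dp":[-0.2,0,0],"turn":[0,0,0],"fingers":1},{"dp":[-0.25,0,0],"turn":[0,0,0],"fingers":1},{"dp":[-0.25,0,0],"turn":[0,0,0],"fingers":1},{"dp":[-0.2,0,0],"turn":[0,0,0],"fingers":1}]'

```text
clock: 18.58
eef_pos: [565.4, -101.4, 60.4]
tcp_rot: [-3.14, -0.0, 1.618]
contact_force: [-4.1, 2.2, -3.6]
opening: 0.179
grasp_force: 31.1
```

```bash
python3 s.py
```

```text
18.5833 yaw [-3.1401e+00 -2.0000e-04  1.6176e+00] T [0.279 0.583 0.045] F [-4.1  2.2 -3.6] [ 565.4 -101.4   60.4] q6e 0.212 op 0.179 31.10154605184107
```

Sliding freely at about 2 N. I pull on to the stop.

Emit:
play_rows --rows '[{"dp":[-0.2,-0.02,0],"turn":[0,0,0],"fingers":1},{"dp":[-0.2,0,0],"turn":[0,0,0],"fingers":1},{"dp":[-0.15,0,0],"turn":[0,0,0],"fingers":1},{"dp":[-0.07,0,0],"turn":[0,0,0],"fingers":1},{"dp":[0,0,0],"turn":[0,0,0],"fingers":1}]'

```text
clock: 19.0
eef_pos: [566.2, -125.2, 60.3]
tcp_rot: [-3.141, -0.001, 1.617]
contact_force: [-3.3, 1.8, -5.1]
opening: 0.178
grasp_force: 31.0
```

```bash
python3 s.py
```

```text
19.0 yaw [-3.1409e+00 -9.0000e-04  1.6168e+00] T [0.265 0.401 0.035] F [-3.3  1.8 -5.1] [ 566.2 -125.2   60.3] q6e -0.093 op 0.178 30.97576651069403
```

Emit:
play_rows --rows '[{"dp":[-0.05,0,0],"turn":[0,0,0],"fingers":1},{"dp":[-0.04,0,0],"turn":[0,0,0],"fingers":1},{"dp":[0,0,0],"turn":[0,0,0],"fingers":1}]'

```text
clock: 19.25
eef_pos: [566.2, -125.6, 60.2]
tcp_rot: [-3.14, -0.005, 1.616]
contact_force: [-1.9, 20.2, -2.8]
opening: 0.182
grasp_force: 31.1
```

```bash
python3 s.py
```

```text
19.25 yaw [-3.1403 -0.0048  1.6162] T [3.128 0.19  0.023] F [-1.9 20.2 -2.8] [ 566.2 -125.6   60.2] q6e -0.042 op 0.182 31.11607482378428
```

The lid is at its stop: 20 N with no further travel. I ease off, release, lift and back away.

Emit:
play_rows --rows '[{"dp":[0.05,0,0],"turn":[0,0,0],"fingers":1},{"dp":[0,0,0],"turn":[0,0,0],"fingers":0.5},{"dp":[0,0,0],"turn":[0,0,0],"fingers":0.4},{"dp":[0,0,0],"turn":[0,0,0],"fingers":0.4},{"dp":[0,0,-0.3],"turn":[0,0,0],"fingers":0.4}]'

```text
clock: 19.67
eef_pos: [566.0, -126.7, 71.6]
tcp_rot: [-3.14, -0.0, 1.618]
contact_force: [-0.1, 1.5, 0.4]
opening: 0.595
grasp_force: 0.0
```

Emit:
play_rows --rows '[{"dp":[0,0,-0.7],"turn":[0,0,0],"fingers":0.4},{"dp":[0,0,-0.9],"turn":[0,0,0],"fingers":0.4},{"dp":[0,0,-0.9],"turn":[0,0,0],"fingers":0.4},{"dp":[0,0,-0.9],"turn":[0,0,0],"fingers":0.4},{"dp":[0,-0.8,-0.3],"turn":[0,0,0],"fingers":0.4}]'

```text
clock: 20.08
eef_pos: [541.5, -129.3, 227.7]
tcp_rot: [3.129, 0.003, 1.618]
contact_force: [-0.4, -0.4, 0.6]
opening: 0.598
grasp_force: 0.0
```

Emit:
play_rows --rows '[{"dp":[0,-0.8,0],"turn":[0,0,0],"fingers":0.4},{"dp":[0,-0.8,0],"turn":[0,0,0],"fingers":0.4},{"dp":[0,-0.4,0],"turn":[0,0,0],"fingers":0.4},{"dp":[0,0,0],"turn":[0,0,0],"fingers":0.4},{"dp":[0,0,0],"turn":[0,0,0],"fingers":0.4}]'

```text
clock: 20.5
eef_pos: [454.9, -132.3, 221.9]
tcp_rot: [3.139, 0.001, 1.617]
contact_force: [0.0, -0.8, 0.3]
opening: 0.601
grasp_force: 0.0
```

```bash
python3 s.py; python3 tip.py; python3 - <<'E'
from h import *
from rig import r
f=r.grab_frame("scene");f0=pickle.load(open("scene0.pkl","rb"))
def post(f):
    p=f["pixels"].astype(int);R,G,B=p[...,0],p[...,1],p[...,2]
    m=((R<100)&(R>B+8)&(R+G+B<230)).astype(np.uint8)
    for b in blobs(m,(305,232,362,280),2):print("post",b,ray(f,b[1],67).round(1))
post(f0);post(f)
for n,a in(("skull",(195,255,235,295)),("bottle",(330,155,366,222))):
    x,y,u,v=a;print(n,np.abs(f["pixels"][y:v,x:u].astype(int)-f0["pixels"][y:v,x:u]).mean())
E
```

```text
20.5 yaw [3.1391e+00 9.0000e-04 1.6169e+00] T [ 0.009 -0.075  0.006] F [ 0.  -0.8  0.3] [ 454.9 -132.3  221.9] q6e -0.063 op 0.601 0.0
[263, 212, 29, 19, 156] line 1.3496984 c [583.6  49.3] ang from axis 1.1589585437239094
[ 0.047 -0.017  0.016] [-3.300e-01 -4.267e+01 -3.097e+01 -3.000e-02  1.500e-01 -2.000e-02]
post ([313, 244, 7, 7, 38], array([316.2, 246.7])) [560.9 -63.2  67. ]
post ([307, 232, 19, 18, 132], array([316.2, 238.8])) [580.3 -52.4  67. ]
post ([340, 252, 9, 11, 55], array([344.3, 258.4])) [ 564.2 -127.5   67. ]
skull 9.547291666666666
bottle 56.97236042012162
```

```bash
python3 - <<'E'
from h import *
from rig import r
def d(n,a,f0):
    f=r.grab_frame(n);x,y,u,v=a;return np.abs(f["pixels"][y:v,x:u].astype(int)-f0["pixels"][y:v,x:u]).mean().round(1)
s0=pickle.load(open("side0.pkl","rb"));f2=pickle.load(open("scene2.pkl","rb"));f0=pickle.load(open("scene0.pkl","rb"))
print("side bottle",d("side",(203,155,228,195),s0),"side skull",d("side",(335,218,368,252),s0))
g=r.grab_frame("scene")["pixels"].astype(int)
# skull: bright-bone centroid
for f in(f0["pixels"].astype(int),f2["pixels"].astype(int),g):
    m=((f.sum(2)>380)&(f[...,0]>f[...,2]+12)).astype(np.uint8);print([b for b in blobs(m,(195,255,235,295),1)])
print(f2["pixels"][155:222:12,348].tolist(),g[155:222:12,348].tolist())
E
```

```text
side bottle 16.6 side skull 3.4
[([201, 260, 24, 30, 530], array([212.9, 273.6]))]
[([201, 260, 24, 32, 562], array([213.1, 274.2]))]
[([201, 260, 24, 32, 547], array([212.9, 274.1]))]
[[201, 190, 168], [189, 186, 180], [203, 193, 178], [171, 163, 154], [70, 81, 116], [141, 144, 153]] [[164, 161, 153], [164, 161, 152], [74, 76, 76], [58, 56, 56], [50, 50, 50], [98, 97, 105]]
```

The skull has not moved. In the scene view the hand now hides the bottle, so I move it back for a clean check.

Emit:
play_rows --rows '[{"dp":[0,-0.8,-0.3],"turn":[0,0,0],"fingers":0.4},{"dp":[0,-0.8,-0.3],"turn":[0,0,0],"fingers":0.4},{"dp":[0.5,-0.6,0],"turn":[0,0,0],"fingers":0.4},{"dp":[0.8,0,0],"turn":[0,0,0],"fingers":0.4},{"dp":[0.8,0,0],"turn":[0,0,0],"fingers":0.4}]'

```text
clock: 21.17
eef_pos: [362.3, -51.8, 244.7]
tcp_rot: [3.141, 0.0, 1.615]
contact_force: [0.4, -0.2, 0.9]
opening: 0.598
grasp_force: 0.0
```

Emit:
play_rows --rows '[{"dp":[0.9,0,0],"turn":[0,0,0],"fingers":0.4},{"dp":[0.8,0,0],"turn":[0,0,0],"fingers":0.4},{"dp":[0,0,0],"turn":[0,0,0],"fingers":0.4},{"dp":[0,0,0],"turn":[0,0,0],"fingers":0.4},{"dp":[0,0,0],"turn":[0,0,0],"fingers":0.4}]'

```text
clock: 21.58
eef_pos: [360.0, 15.9, 244.5]
tcp_rot: [-3.141, 0.0, 1.619]
contact_force: [0.5, -0.0, -0.0]
opening: 0.602
grasp_force: 0.0
```

```bash
python3 s.py; python3 - <<'E'
from h import *
from rig import r
f0=pickle.load(open("scene0.pkl","rb"))["pixels"].astype(int);g=r.grab_frame("scene")["pixels"].astype(int)
print(np.abs(f0-g)[155:222,330:366].mean())
for f in(f0,g):
    m=((f[...,2]>f[...,0]+25)&(f[...,0]<90)).astype(np.uint8);print(blobs(m,(338,188,364,214),1))
E
```

```text
21.5833 yaw [-3.1414e+00  4.0000e-04  1.6194e+00] T [-0.014  0.021 -0.064] F [ 0.5 -0.  -0. ] [360.   15.9 244.5] q6e 0.062 op 0.602 0.0
3.1726091763405195
[([345, 191, 15, 23, 238], array([351.8, 202.4]))]
[([345, 192, 16, 22, 235], array([351.8, 202.3]))]
```

The bottle has not moved either. Handing in.

```bash
python3 -c "
from rig import r
print(r.sign_off())"
```

```text
the job is handed in; nothing more can be done
None
```

The knob broke free after four rocking strokes with its stem intact and was turned counter-clockwise to its stop. I let go and pulled the lid by its post to its own stop (about 65 mm). The skull and bottle did not move, the hand finished clear, and I handed the job in at about 21.6 s; no verdict came back.

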